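# Bracket bore check with a hand-held probe

### The arm

A 6-joint arm with a two-finger parallel gripper is mounted at the origin on a cart in front of the work surface, level with it; the furniture and walls round the work are solid. World frame = base frame: x ahead of the robot, y to its left, z up, the work surface at z = 0. Lengths are in m, angles in rad, forces in N, time in s.
With the tool pointing down it reaches from about 0.2 to 0.875 m from the base axis. Payload 3.4 kg.
Tool frame: the origin (TCP) lies between the finger pads; the fingertips stand 25 mm ahead of it and the grasp point (between the pads) lies 6 mm ahead of it (r.nose_length is the z of the fingertips in the tool frame, in m); z points along the fingers, x is the direction in which the jaws open and shut, and the axes are right-handed (so a half turn about z gives the same grasp; the last joint's range is limited). The gripper opens to 94 mm and grips with 3 to 60 N. Pads are 16 mm wide; open, the fingers measure 119 mm over their backs; the gripper's body (75 mm by 177 mm) begins 78 mm behind the grasp point.
Start: joints at [-1.28, 0.276, 1.505, -0, 1.361, -0.121], TCP at [0.23, -0.527, 0.201] pointing down, gripper open.
Joint ranges: [-2.89, 2.89], [-0.75, 2.08], [0.22, 2.7], [-1.18, 4.32], [0.11, 2.71], [-2.7, 2.7]. Speed limits (rad/s): [2.57, 2.57, 3.14, 3.14, 3.14, 3.14].

### API

Orientations are given as a unit quaternion [w, x, y, z].
In Python, from plant import r, gripper_to, inverse_kinematics, vision, models, telemetry gives the robot as it stands. Calls block until the motion is done:
- r.move_to(position, orientation): joint-space move of the TCP to a pose.
- r.move_l(position, rot=None, vel=0.15, guard=None): straight line of the TCP; rot=None keeps the orientation; vel is the mean speed in m/s. With guard (N) it stops when the force on the tool has changed by that much, and returns True; else False.
- r.movej(angles): joint-space move.
- gripper_to(opening, f_grip=None): finger opening in m; f_grip is the grip in N (None keeps the last); returns when the fingers have stopped.
- r.hold(seconds).
- inverse_kinematics(position, orientation): joint angles nearest the present ones, or None.
- vision.snapshot(name): name is "scene" or "side" or "wrist"; returns the picture (384x512x3 uint8, red, green, blue); there is no depth.
- vision.get_calibration(name): a dict with "fx", "fy", "cx", "cy" (pixels), "D" ([k1, k2, p1, p2, k3] as OpenCV has them; the pictures are not rectified), "position" and "orientation" of the camera in the world. Camera axes: x right, y down, z forward; pixel columns grow to the right and rows downward; lengths in m; the calibration is good to about 2 mm. A picture is of the moment at which its call begins: read the wrist's pose just before it. get_calibration takes no time and is no camera call; for the wrist camera it gives the pose at the moment of the call.
A pose or a line that the arm cannot do raises r.PlanningError and nothing moves.
- r.sign_off(): hands the job in, once; it reports no verdict.
Trained networks look in the newest picture that a camera, given by its name, has taken for a name from the list of things; names that differ only in an ending like _2 or _b are one class to them, and where a whole thing is asked for, a point or a joint stands for the part that bears it (a point fixed in the world has none). Each returns a list of dicts, best first, with "score" (0 to 1); they miss things now and then, are a little off and sometimes report something else, mostly with a low value. They report only what shows in the picture. A call takes as long as a camera call. They do not tell look-alikes from the thing itself.
- models.boxes_of(thing, camera): "at" ([x, y, z] in m, in world coordinates, good to about 4 mm: the middle of the surface that is visible of it).
- models.regions_of(thing, camera): "pixels" (384x512 bool, what is visible of it).
- models.mark_of(thing, camera): "at" ([x, y, z] in m, in world coordinates, good to about 4 mm: a listed point, or the origin of a listed thing).
Readings, each from a call of its own:
- telemetry.current_t(): time.
- telemetry.current_joints(): joint angles.
- telemetry.current_dq(): joint speeds.
- telemetry.current_joint_efforts(): joint torques, N m.
- telemetry.current_ee_pos(): TCP position.
- telemetry.current_tool_rot(): TCP orientation.
- telemetry.current_wrist_force(): force on the tool from outside, world axes, zero at the start.
- telemetry.current_torque(): the same for the moment, N m.
- telemetry.current_opening(): finger opening in m.
Only numpy, scipy, OpenCV 4.12 (cv2) and the standard library are available. Lean on these libraries where they do the work, as an engineer would, in place of code of your own. Each camera call takes 0.05 s, during which the arm holds its last target. There are 200 camera calls.

### The job

Lay the flat bracket in the nest on top of the inspection fixture, flat on the deck with its big hole over the fixture's bore, and let go of it. Then lift the bore probe out of its stand by the handle and lower its rod through the bracket's hole and the bore, without the rod touching the hole walls, until the tip hangs in the open below the deck while the handle stays clear above the bracket. Finish while still holding the probe there, upright, still and centred in the bracket's hole; leave the other things on the bench where they are.

Things in the scene. Friction and masses are not known exactly. Their poses are not given: they have to be found in the camera images.
- bracket: flat aluminium bracket, 100 (x) x 44 (y) x 14 (z) mm, about 0.15 kg, lying flat on the worktop. Origin: centre of its underside, z up. It has one through hole of 24 mm diameter, centred 25 mm from the origin towards its own -x end, and two small 7 mm holes near its +x end.
- bracket_hole (a point): centre of the bracket's 24 mm hole, at the level of the upper face (14 mm above the underside).
- fixture: inspection fixture fixed to the bench: dark steel deck 150 (x) x 90 (y) x 15 mm, its top 65 mm above the worktop, on a 12 mm cheek at each x end, open below (50 mm clear). Origin: under its centre, on the worktop. On the deck stand aluminium nest walls 12 mm high, 4 mm thick, leaning outward: one across each x end and four 16 mm long side walls at the corners (37 to 53 mm from the middle).
- nest (a point): centre of the nest floor, on the deck's top; axes as the fixture. The bracket's origin and x direction belong here. At the foot the nest is about 2.5 mm larger than the bracket on every side, at the mouth about 6 mm. The middle 74 mm of both long sides have no wall, so fingers gripping the bracket's middle across its 44 mm width can lower it in.
- bore (a point): centre of the fixture's 32 mm bore through the deck, at the deck's upper face, 25 mm from the nest centre towards the fixture's own -x end. The deck's underside is 15 mm below it.
- stand: probe stand fixed to the bench: base plate 80 x 80 x 10 mm with a black block 44 x 44 mm on it, 90 mm high in all, with a vertical hole of 14 mm diameter down its middle. Origin: under its centre, on the worktop.
- probe: rigid bore probe, about 0.1 kg, upright in the stand. Origin: tip of the rod; z runs up its axis. Steel rod 10 mm in diameter from 0 to 80 mm, round grey handle 24 mm in diameter from 80 to 150 mm. The handle rests on the stand's top: at the start the tip is 10 mm and the handle's top 160 mm above the worktop; raised 80 mm it is free of the stand.
- probe_tip (a point): tip of the probe's rod (the probe's origin).
- handle_base (a point): on the probe's axis at the underside of the handle, 80 mm above the tip.
- handle_mid (a point): on the probe's axis, 120 mm above the tip: a good height to grip the handle.
- brass_block: bystander: loose sawn brass block, 32 x 75 x 25 mm high; origin under its centre.
- angle_piece: bystander: loose offcut of angle iron, 45 x 50 mm, 50 mm high; origin under its centre.
Things that resemble listed ones, but are neither listed nor needed, are in the scene too. There is more than one size of the probe; the one meant has the size given above.

How it is judged:
On the way:
1. the bracket lies flat in the nest with its big hole over the bore, released, while the probe still stands in its stand (x of bracket in the frame of nest between -0.006 and 0.006 m and y of bracket in the frame of nest between -0.006 and 0.006 m and z of bracket in the frame of nest between -0.003 and 0.003 m and horizontal distance between bracket_hole and bore below 0.007 m and angle between bracket's own z axis and vertical below 0.05 rad and contact force between the fingers and bracket below 0.05 N and linear speed of bracket below 0.02 m/s and distance of probe from where it was at the start of the episode below 0.02 m), for 0.2 s.
At the end, for the whole second after the job is handed in: Bracket flat in the nest (6 mm; hole within 7 mm of bore), released. Probe held still, upright within 5 degrees, within 4 mm (tip) of the hole centre, tip over 3 mm below the deck and off the worktop, handle over 3 mm above the bracket, touching neither bracket nor fixture (x of bracket in the frame of nest between -0.006 and 0.006 m and y of bracket in the frame of nest between -0.006 and 0.006 m and z of bracket in the frame of nest between -0.003 and 0.003 m and horizontal distance between bracket_hole and bore below 0.007 m and angle between bracket's own z axis and vertical below 0.05 rad and contact force between each of the fingers, probe and bracket below 0.05 N and linear speed of bracket below 0.02 m/s and horizontal distance between probe_tip and bracket_hole below 0.004 m and horizontal distance between handle_base and bracket_hole below 0.005 m and angle between probe's own z axis and vertical below 0.09 rad and z of probe_tip in the frame of bore below -0.018 m and height (world z) of probe_tip above 0.003 m and z of handle_base in the frame of bracket_hole above 0.003 m and contact force between probe and fixture below 0.05 N and contact force between the fingers and probe above 1 N and linear speed of probe below 0.015 m/s); the arm keeps its last pose, push and grip.
It fails at once if the probe touches the bracket or the fixture (contact force between probe and bracket above 0.3 N or contact force between probe and fixture above 0.3 N).
It fails at once if a bystander is moved by more than 20 mm (distance of any of brass_block, angle_piece from where it was at the start of the episode above 0.02 m).
It also fails if it takes over 64 s, if anything falls off the work surface, if the arm or the gripper's body presses on something with over 40 N, if the wrist force passes 120 N, or if a joint passes its speed limit or range.

## Working session

There is one attempt and no reset: what is moved stays moved. The work goes in short steps, each a Python script; the robot and the scene stay as the last script left them, time stands still between calls to the robot, and variables do not carry over. Pictures are saved under pics/ and viewed, about 8 in all and at most 12, crops included, and the job is handed in when it is done.

```bash
ls; mkdir -p pics
python3 - <<'E'
from plant import r, vision, models, telemetry
import cv2, numpy as np
for c in ["scene","side"]:
    im=vision.snapshot(c); cv2.imwrite(f"pics/{c}0.png",im[:,:,::-1])
    k=vision.get_calibration(c); print(c,np.round(k["position"],3),np.round(k["orientation"],3),k["fx"],k["D"])
    for t in ["bracket","fixture","stand","probe","brass_block","angle_piece"]:
        print(t,[(round(d["score"],2),np.round(d["at"],3).tolist()) for d in models.mark_of(t,c)])
    for t in ["bracket_hole","bore","nest","handle_mid"]:
        print(t,[(round(d["score"],2),np.round(d["at"],3).tolist()) for d in models.mark_of(t,c)])
a=cv2.imread("pics/scene0.png");b=cv2.imread("pics/side0.png")
cv2.imwrite("pics/both0.png",cv2.resize(np.vstack([a,b]),None,fx=.78,fy=.78))
print(telemetry.current_t())
E
```

```text
pics
scene [-0.247 -0.749  0.622] [-0.515  0.776 -0.305  0.199] 419.3978673551273 [0.02155294 0.         0.         0.         0.        ]
bracket [(0.48, [0.638, 0.024, 0.001])]
fixture [(0.87, [0.46, -0.212, -0.0]), (0.27, [0.394, 0.155, 0.001])]
stand [(0.59, [0.523, 0.229, 0.0])]
probe [(0.88, [0.426, 0.258, -0.006])]
brass_block [(0.74, [0.398, 0.155, 0.002])]
angle_piece [(0.56, [0.681, 0.194, -0.001])]
bracket_hole [(0.58, [0.622, 0.033, 0.013])]
bore [(0.85, [0.432, -0.208, 0.063])]
nest [(0.57, [0.464, -0.213, 0.067])]
handle_mid [(0.75, [0.525, 0.227, 0.127]), (0.57, [0.428, 0.256, 0.171])]
side [0.363 0.98  0.758] [ 0.049 -0.094  0.889 -0.446] 367.07981902431857 [-0.11155853  0.          0.          0.          0.        ]
bracket [(0.66, [0.645, 0.018, 0.003])]
fixture [(0.58, [0.456, -0.213, 0.001])]
stand [(0.91, [0.528, 0.228, 0.002]), (0.64, [0.641, 0.021, 0.0])]
probe [(0.62, [0.447, 0.525, 0.004]), (0.61, [0.426, 0.257, -0.004])]
brass_block [(0.65, [0.401, 0.154, 0.0])]
angle_piece [(0.69, [0.682, 0.196, -0.002])]
bracket_hole [(0.8, [0.622, 0.04, 0.01])]
bore [(0.8, [0.441, -0.214, 0.068])]
nest [(0.97, [0.457, -0.216, 0.067])]
handle_mid [(0.96, [0.446, 0.526, 0.168]), (0.74, [0.518, 0.223, 0.128]), (0.63, [0.427, 0.257, 0.171])]
1.1
```

View pics/scene0.png

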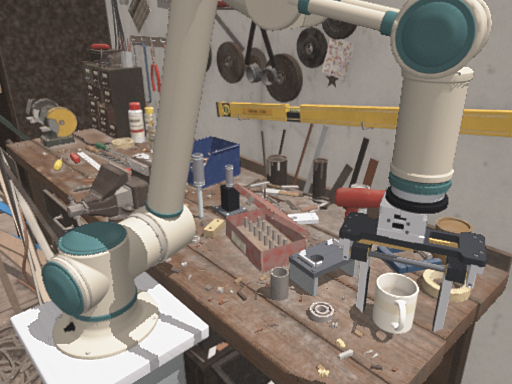

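View pics/side0.png

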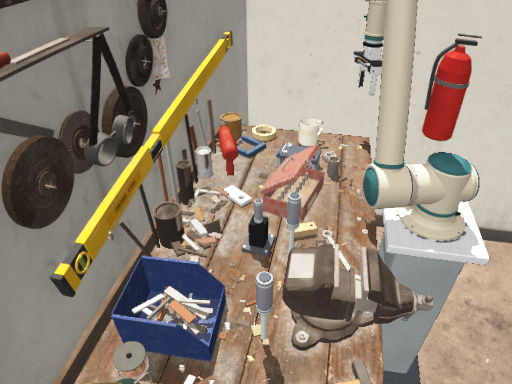

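Probe candidates: scene (229,185) / side (258,222), in the black stand, handle_mid z≈0.128. The others are at scene (198,180) / side (294,210), free-standing with handle_mid z≈0.171, and at side (265,290), also z≈0.17. Only the one in the stand matches the 0.130 m expected. The bracket is the pale plate at scene (302,217) / side (237,195), and the fixture is at scene (322,262). I'll confirm these with crops and wrist views from above.

```bash
cat > h.py <<'E'
from plant import r, gripper_to, inverse_kinematics, vision, models, telemetry
import cv2, numpy as np
from scipy.spatial.transform import Rotation as R
def q_down(yaw):  # tool z down, tool x (jaw direction) at yaw in the world
    x=np.array([np.cos(yaw),np.sin(yaw),0]); z=np.array([0,0,-1.])
    q=R.from_matrix(np.c_[x,np.cross(z,x),z]).as_quat(); return q[[3,0,1,2]]
def rotm(q): return R.from_quat(np.asarray(q)[[1,2,3,0]]).as_matrix()
def cam(k): return np.array([[k["fx"],0,k["cx"]],[0,k["fy"],k["cy"]],[0,0,1]]),np.array(k["D"]),rotm(k["orientation"]),np.array(k["position"])
def project(P,k):
    K,D,Rm,p=cam(k); return cv2.projectPoints((np.atleast_2d(P)-p)@Rm,np.zeros(3),np.zeros(3),K,D)[0][:,0]
def on_plane(uv,z,k):
    K,D,Rm,p=cam(k); n=cv2.undistortPoints(np.float64(uv).reshape(-1,1,2),K,D)[:,0]
    d=np.c_[n,np.ones(len(n))]@Rm.T; return p+d*((z-p[2])/d[:,2])[:,None]
def marks(names,c):
    for t in names: print(t,[(round(d["score"],2),np.round(d["at"],4).tolist()) for d in models.mark_of(t,c)])
def shot(c,name):
    k=vision.get_calibration(c); im=vision.snapshot(c); cv2.imwrite(f"pics/{name}.png",im[:,:,::-1]); np.save(f"pics/{name}.npy",k,allow_pickle=True); return im,k
E
python3 - <<'E'
from h import *
k=vision.get_calibration("wrist"); T=rotm(telemetry.current_tool_rot()); p=telemetry.current_ee_pos()
K,D,Rm,c=cam(k); print("cam in tool",T.T@(c-p)); print(np.round(T.T@Rm,3)); print(np.round(T,2),K,D)
b=cv2.imread("pics/side0.png"); a=cv2.imread("pics/scene0.png")
f=lambda i,x,y:cv2.resize(i[y:y+100,x:x+133],(532,400),interpolation=cv2.INTER_CUBIC)
cv2.imwrite("pics/crop0.png",cv2.resize(np.hstack([f(b,210,160),f(a,170,140)]),(800,300)))
for y in np.linspace(-3,3,13):
  for P in ([.457,-.213,.3],[.64,.021,.3],[.525,.227,.35]):
    if inverse_kinematics(P,q_down(y)) is None: print("no ik",round(y,2),P)
E
```

```text
cam in tool [-1.58747184e-04 -7.08529962e-02 -1.82802677e-01]
[[ 1.     0.     0.001]
 [-0.     0.968  0.25 ]
 [-0.001 -0.25   0.968]]
[[ 0.4  -0.92  0.  ]
 [-0.92 -0.4  -0.  ]
 [ 0.   -0.   -1.  ]] [[330.90253695   0.         256.4969855 ]
 [  0.         330.90253695 190.66046395]
 [  0.           0.           1.        ]] [-0.04814183  0.          0.          0.          0.        ]
no ik -3.0 [0.64, 0.021, 0.3]
no ik -3.0 [0.525, 0.227, 0.35]
no ik -2.5 [0.525, 0.227, 0.35]
no ik 2.5 [0.457, -0.213, 0.3]
no ik 3.0 [0.457, -0.213, 0.3]
no ik 3.0 [0.64, 0.021, 0.3]
no ik 3.0 [0.525, 0.227, 0.35]
```

View pics/crop0.png

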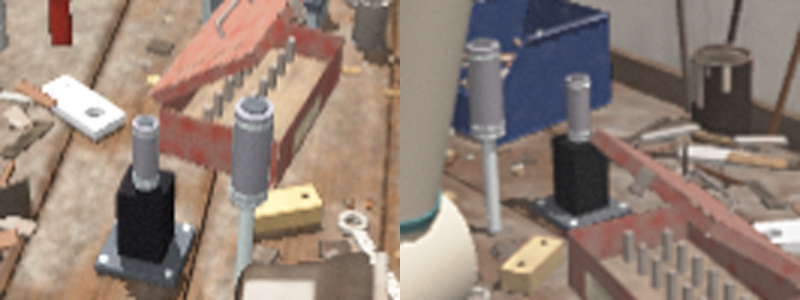

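The crop shows the stand probe (side crop (145,150), small, in the black block). The two taller probes are free-standing, so they are the look-alikes. The bracket's big hole is at crop (95,112), on its +y/−x end. Next, wrist views of the fixture and the bracket.

Run:
```python
from h import *
for n,P,names in (("fix",[.455,-.213,.25],["fixture","nest","bore"]),("br",[.64,.025,.25],["bracket","bracket_hole"])):
    r.move_to(P,q_down(np.radians(-100 if n=="fix" else -128)))
    shot("wrist",n); marks(names,"wrist"); print(telemetry.current_t())
cv2.imwrite("pics/w1.png",np.hstack([cv2.imread("pics/fix.png"),cv2.imread("pics/br.png")])[:, :])
cv2.imwrite("pics/w1.png",cv2.resize(np.vstack([cv2.imread("pics/fix.png"),cv2.imread("pics/br.png")]),None,fx=.78,fy=.78))
```

```text
fixture [(0.81, [0.4588, -0.2137, 0.002])]
nest [(0.7, [0.465, -0.2177, 0.0647])]
bore [(0.83, [0.4396, -0.21, 0.068])]
2.75
bracket [(0.59, [0.645, 0.0236, -0.0021]), (0.26, [0.4582, -0.2151, 0.0047])]
bracket_hole [(0.58, [0.6191, 0.0355, 0.0114])]
4.0583
```

View pics/w1.png

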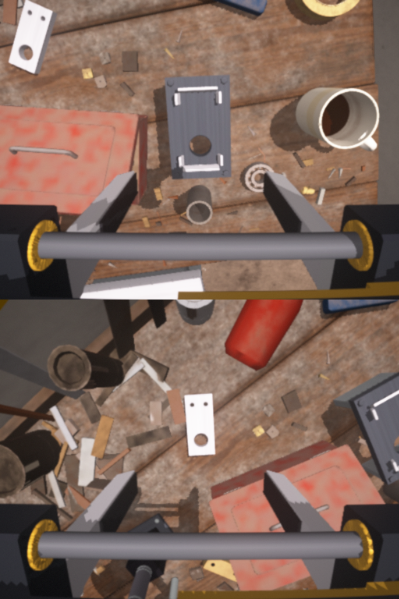

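The wrist views show the fixture's nest and bore clearly, with the bore at (200,145) in the scaled top view. The bracket is at (200,425) in the lower view with its big hole nearer the bottom, and a brown chip lies beside its left edge at (177,408). Now to measure both accurately.

Run:
```python
from h import *
# bracket
im=cv2.imread("pics/br.png"); k=np.load("pics/br.npy",allow_pickle=True).item()
c=project([.643,.023,.014],k)[0]; print("c",c)
m=(im.min(2)>190).astype(np.uint8); n,l,s,ct=cv2.connectedComponentsWithStats(m)
i=min((j for j in range(1,n) if s[j,4]>800),key=lambda j:np.hypot(*(ct[j]-c))); mm=(l==i).astype(np.uint8); print(s[i])
cs,h=cv2.findContours(mm,cv2.RETR_CCOMP,cv2.CHAIN_APPROX_NONE)
o=max(cs,key=cv2.contourArea); W=on_plane(o[:,0].astype(float),.014,k)[:,:2]
rect=cv2.minAreaRect((W*1000).astype(np.float32)); print("rect mm",rect)
for q in cs:
    if q is not o and cv2.contourArea(q)>15: w=on_plane(q[:,0].astype(float),.014,k)[:,:2]; print("hole",(w.min(0)+w.max(0))/2, cv2.contourArea(q))
v=cv2.resize(im[100:300,180:340],None,fx=3,fy=3,interpolation=cv2.INTER_CUBIC)
# fixture
im=cv2.imread("pics/fix.png"); k=np.load("pics/fix.npy",allow_pickle=True).item()
print("bore px",project([.4396,-.21,.065],k),"nest px",project([.462,-.215,.065],k))
u=cv2.resize(im[85:235,195:310],None,fx=4,fy=4,interpolation=cv2.INTER_CUBIC)
u=cv2.copyMakeBorder(u,0,max(0,v.shape[0]-u.shape[0]),0,0,0) if u.shape[0]<v.shape[0] else u
v=cv2.copyMakeBorder(v,0,u.shape[0]-v.shape[0],0,0,0)
o=np.hstack([u,v]); print(u.shape,v.shape); cv2.imwrite("pics/crop1.png",cv2.resize(o,None,fx=.8,fy=.8))
print(o.shape)
```

```text
c [254.34779455 160.74276628]
[ 236  121   40   79 2431]
rect mm ((641.2062377929688, 21.35458755493164), (44.609554290771484, 100.70905303955078), 55.467262268066406)
hole [0.62110551 0.03506649] 266.0
hole [0.67560056 0.01113054] 27.5
hole [ 0.66296605 -0.00680901] 28.5
bore px [[254.86300377 183.83812786]] nest px [[255.75880498 163.98927825]]
(600, 460, 3) (600, 480, 3)
(600, 940, 3)
```

View pics/crop1.png

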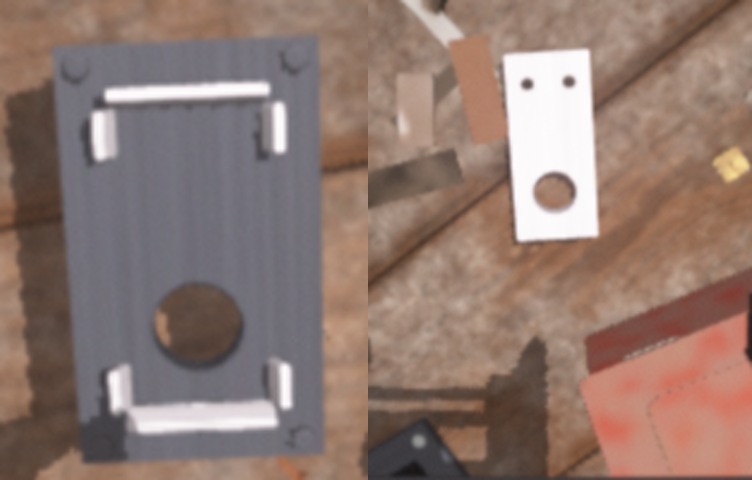

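Bracket measured at (0.6412, 0.0214), yaw −34.5°. The rectangle fit gives 44.6×100.7 mm and the hole position agrees. The chip lies beside the bracket's +x half, so I'll grip 10 mm towards the hole. Now the fixture fit.

Run:
```python
from h import *
from scipy.optimize import least_squares
im=cv2.imread("pics/fix.png"); k=np.load("pics/fix.npy",allow_pickle=True).item()
x0,y0=195,85
w=lambda p:on_plane(np.array(p,float)/3.2+[x0,y0],.065,k)[:,:2]
C=w([(55,48),(318,38),(323,452),(83,462)]); print("deck corners",C.round(4).tolist(), [np.linalg.norm(C[i]-C[i-1]).round(4) for i in range(4)])
F=w([(107,102),(268,96),(130,407),(275,403)]);print("feet top,bottom",F.round(4).tolist())
b=w([(197.5,281),(197.5,367),(153,324),(242,324),(197.5,324)]);print("bore",b.round(4).tolist(),np.linalg.norm(b[0]-b[1]),np.linalg.norm(b[2]-b[3]))
# deck corners fit with bore: pose (x,y,yaw)
loc=np.array([(75,45),(75,-45),(-75,-45),(-75,45),(-25,0)])/1000
best=None
for sgn in (1,-1):
    L=loc.copy(); L[:4,1]*=sgn
    obs=np.vstack([C,b[4:]]); wt=np.array([1,1,1,1,3])[:,None]
    f=lambda q:((R.from_euler('z',q[2]).as_matrix()[:2,:2]@L.T).T+q[:2]-obs)*wt
    s=least_squares(lambda q:f(q).ravel(),[.46,-.214,-.17]); print(sgn,s.x[:2].round(4),np.degrees(s.x[2]),(f(s.x)/wt*1000).round(1).tolist())
# edge-aligned redraw
```

```text
deck corners [[0.5389, -0.181], [0.5267, -0.2686], [0.3805, -0.2488], [0.392, -0.1607]] [np.float64(0.1482), np.float64(0.0884), np.float64(0.1476), np.float64(0.0888)]
feet top,bottom [[0.5183, -0.1948], [0.5108, -0.249], [0.41, -0.1819], [0.4023, -0.2343]]
bore [[0.4519, -0.2143], [0.4207, -0.2088], [0.4392, -0.1959], [0.4337, -0.2273], [0.4364, -0.2116]] 0.03163338243735509 0.03180695066078384
1 [ 0.4607 -0.2149] -7.7528776436392235 [[2.2, 0.5], [2.2, -1.1], [-0.2, -0.6], [0.4, 0.5], [-0.5, 0.1]]
-1 [ 0.4607 -0.2149] -7.823064005131046 [[-10.0, -88.7], [14.4, 88.0], [12.0, 88.7], [-11.8, -88.6], [-0.5, 0.1]]
```

```bash
cat >> h.py <<'E'
BR=np.array([.6412,.0214]); BY=np.radians(-34.5); NE=np.array([.4604,-.2149]); NY=np.radians(-7.8)
off=lambda y,d:d*np.array([np.cos(y),np.sin(y)])
E
python3 - <<'E'
from h import *
g=BR+off(BY,-.010); q=q_down(BY-np.pi/2)
gripper_to(.070,25)
r.move_to([*g,.12],q)
print("guard",r.move_l([*g,.028],vel=.08,guard=10), telemetry.current_ee_pos())
gripper_to(.0,25); print("open",telemetry.current_opening())
r.move_l([*g,.20],vel=.15); print("open",telemetry.current_opening(), telemetry.current_wrist_force())
t=NE+off(NY,-.010); q2=q_down(NY-np.pi/2)
r.move_l([*t,.20],rot=q2,vel=.2)
r.move_l([*t,.125],vel=.15)
shot("wrist","hold"); shot("side","hold_s"); print(telemetry.current_opening(),telemetry.current_t(),telemetry.current_ee_pos())
im=cv2.imread("pics/hold.png"); cv2.imwrite("pics/holdc.png",cv2.resize(im[80:300,130:380],None,fx=2.4,fy=2.4,interpolation=cv2.INTER_CUBIC))
E
```

```text
guard False [0.63349201 0.02703618 0.02862268]
open 0.00048818660602518234
open 0.0003563072680977581 [ 0.94852599  0.74396086 -0.06734058]
0.0004108914272633454 11.3417 [ 0.45152344 -0.21400796  0.12615442]
```

View pics/holdc.png

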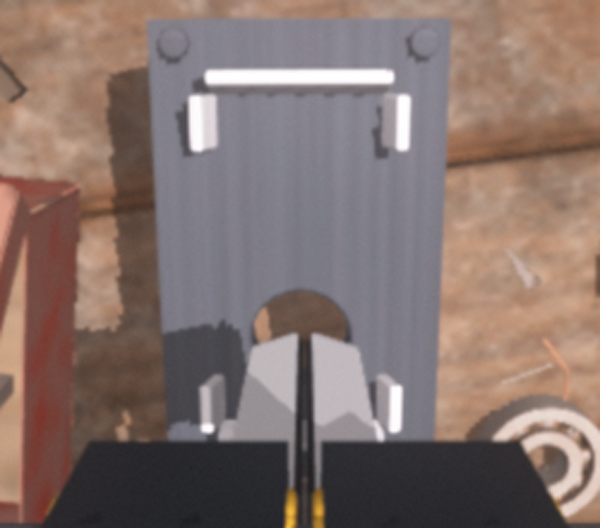

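The fingers closed on nothing (opening ≈ 0), so the grasp missed. Checking where the bracket is now.

Run:
```python
from h import *
print("nose",r.nose_length)
r.move_l([.452,-.214,.22],vel=.2); gripper_to(.07,25)
r.move_to([.64,.025,.25],q_down(BY-np.pi/2))
im,k=shot("wrist","br2"); marks(["bracket","bracket_hole"],"wrist")
im=cv2.imread("pics/br2.png")
m=(im.min(2)>190).astype(np.uint8); n,l,s,ct=cv2.connectedComponentsWithStats(m)
for i in range(1,n):
    if s[i,4]>800: 
        W=on_plane(np.argwhere(l==i)[:,::-1].astype(float),.014,k)[:,:2]; print(s[i],cv2.minAreaRect((W*1000).astype(np.float32)))
tip=telemetry.current_ee_pos()+np.array([0,0,-r.nose_length]); print("tip px",project(tip,k),telemetry.current_t())
cv2.imwrite("pics/br2c.png",cv2.resize(im[90:384,110:400],None,fx=2,fy=2,interpolation=cv2.INTER_CUBIC))
```

```text
nose 0.025
bracket [(0.77, [0.6465, 0.0252, 0.0007])]
bracket_hole [(0.9, [0.6219, 0.0342, 0.0121])]
[ 239  121   36   78 2429] ((641.4788818359375, 21.02859115600586), (44.66801071166992, 99.300048828125), 55.509132385253906)
[ 96 169  23  60 928] ((709.7501220703125, 213.8400421142578), (23.87411880493164, 85.57528686523438), 41.73141098022461)
tip px [[255.28385394 216.6318945 ]] 14.4333
```

View pics/br2c.png

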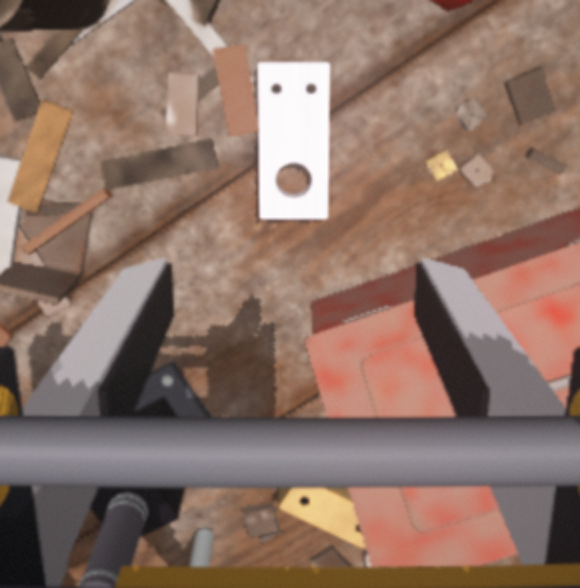

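The bracket hasn't moved. The visible fingertips (about row 221, ±61 px at ±35 mm opening) sit nearer the camera than the stated nose length implies, so the fingers probably closed above the plate. I'll find the real tip height by a guarded touch on the worktop astride the bracket, then grip.

Run:
```python
from h import *
g=BR+off(BY,-.010); q=q_down(BY-np.pi/2)
gripper_to(.062,25); print("open",telemetry.current_opening())
r.move_to([*g,.10],q); r.move_l([*g,.032],vel=.12)
f0=telemetry.current_wrist_force()
try: hit=r.move_l([*g,-.004],vel=.03,guard=5)
except r.PlanningError as e: print(e); hit=None
p=telemetry.current_ee_pos(); print("hit",hit,p,telemetry.current_wrist_force()-f0,telemetry.current_t())
```

```text
open 0.06215795191033109
hit False [ 0.6332079   0.02705056 -0.00379616] [ 0.34962801 -0.3592675  -0.69162025] 17.525
```

Run:
```python
from h import *
g=BR+off(BY,-.010)
f0=telemetry.current_wrist_force()
try: hit=r.move_l([*g,-.022],vel=.02,guard=4)
except r.PlanningError as e: print(e); hit=None
p=telemetry.current_ee_pos(); print("hit",hit,p,telemetry.current_wrist_force()-f0)
if hit: r.move_l([*g,p[2]+.004],vel=.05)
gripper_to(0,25); print("open",telemetry.current_opening(),telemetry.current_ee_pos(),telemetry.current_wrist_force()-f0,telemetry.current_t())
shot("side","g"); shot("scene","gs"); shot("wrist","gw")
a=cv2.imread("pics/g.png")[110:230,180:340]; b=cv2.imread("pics/gs.png")[150:270,230:390]; 
cv2.imwrite("pics/gc.png",np.hstack([cv2.resize(x,(400,300),interpolation=cv2.INTER_CUBIC) for x in (a,b)]))
```

```text
hit True [ 0.63320655  0.02704655 -0.00409579] [0.25817526 0.27615381 3.87997239]
open 0.04390998658750554 [ 6.32716271e-01  2.71363068e-02 -4.06141996e-04] [-0.52119706 -0.08444086 -1.16790843] 18.45
```

View pics/gc.png

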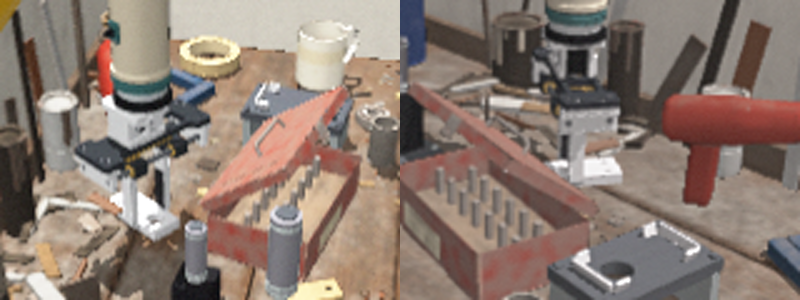

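The grip is good now (0.0439 m). The worktop was touched at TCP z ≈ −0.004, so the real fingertips end about 4 mm behind the TCP, not 25 mm ahead of it. The picture shows the gripper holding the white plate clear of the lid. I'll use measured heights from here, with the bracket underside ≈ TCP z.

Run:
```python
from h import *
g=BR+off(BY,-.010); t=NE+off(NY,-.010); q2=q_down(NY-np.pi/2)
r.move_l([*g,.17],vel=.18); print("open",telemetry.current_opening())
r.move_l([*t,.17],rot=q2,vel=.22)
r.move_l([*t,.085],vel=.12)
k=vision.get_calibration("wrist"); shot("wrist","h2"); shot("scene","h2s")
f0=telemetry.current_wrist_force()
hit=r.move_l([*t,.062],vel=.025,guard=4)
p=telemetry.current_ee_pos(); print("hit",hit,p,telemetry.current_wrist_force()-f0,telemetry.current_opening(),telemetry.current_t())
shot("wrist","h3"); shot("scene","h3s"); shot("side","h3e")
a=cv2.imread("pics/h3.png")[90:300,150:360]; b=cv2.imread("pics/h3s.png")[215:305,270:370]; 
cv2.imwrite("pics/h3c.png",np.hstack([cv2.resize(a,(400,400),interpolation=cv2.INTER_CUBIC),cv2.resize(b,(400,400),interpolation=cv2.INTER_CUBIC)]))
```

```text
open 0.04339490222002311
hit True [ 0.45023616 -0.21334105  0.06446551] [-0.25149059  0.15848815  4.30310546] 0.043810062037338116 22.9333
```

View pics/h3c.png

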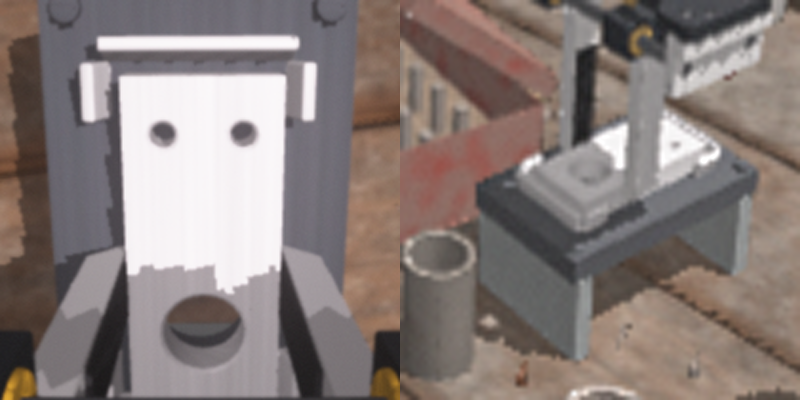

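Contact came at z = 0.0645, matching the deck (0.0646 predicted), and the plate shows inside the walls. Releasing, retreating and measuring from above.

Run:
```python
from h import *
gripper_to(.065,25)
p=telemetry.current_ee_pos(); r.move_l([p[0],p[1],.25],vel=.2)
im,k=shot("wrist","placed"); marks(["bracket","bracket_hole","bore"],"wrist"); im=cv2.imread("pics/placed.png")
print("px hole",project([.4364,-.2116,.079],k),telemetry.current_t())
g=cv2.cvtColor(im,cv2.COLOR_BGR2GRAY); u=project([.4604,-.2149,.079],k)[0].astype(int); print(u)
c=im[u[1]-75:u[1]+75,u[0]-60:u[0]+60]; print("crop origin",u-[60,75]); cv2.imwrite("pics/placedc.png",cv2.resize(c,None,fx=4,fy=4,interpolation=cv2.INTER_CUBIC))
```

```text
bracket [(0.68, [0.4646, -0.2134, 0.0614])]
bracket_hole []
bore []
px hole [[256.95452465 183.24791566]] 24.9083
[256 161]
crop origin [196  86]
```

View pics/placedc.png

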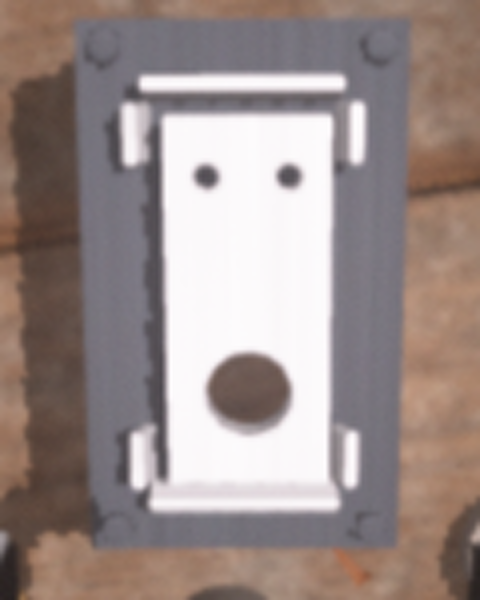

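The bracket lies squarely inside all the nest walls, hole at crop (249,392). Next I'll compute its hole position, then look at the probe from above.

Run:
```python
from h import *
k=np.load("pics/placed.npy",allow_pickle=True).item()
w=lambda p,z:on_plane(np.array(p,float)/4+[196,86],z,k)[:,:2]
H=w([(207,392),(291,392),(249,351),(249,433),(249,392),(248,176)],.079); print("hole",H[4],np.linalg.norm(H[0]-H[1]),np.linalg.norm(H[2]-H[3]),"yaw",np.degrees(np.arctan2(*(H[5]-H[4])[::-1])), "dist",np.linalg.norm(H[5]-H[4]))
r.move_l([.48,-.05,.30],vel=.25)
q=q_down(np.radians(-107)); r.move_to([.525,.228,.28],q); gripper_to(.065,20)
shot("wrist","pr"); marks(["stand","handle_mid","probe","handle_base"],"wrist"); k=vision.get_calibration("wrist")
c=project([[.525,.228,.16]],k)[0]; print("handle top px",c,telemetry.current_t()); 
im=cv2.imread("pics/pr.png"); u=c.astype(int)-[70,60]; print("origin",u); cv2.imwrite("pics/prc.png",cv2.resize(im[u[1]:u[1]+120,u[0]:u[0]+140],None,fx=4,fy=4,interpolation=cv2.INTER_CUBIC))
```

```text
hole [ 0.43536981 -0.2128914 ] 0.022998249110332828 0.023091011927864474 yaw -7.448439848019971 dist 0.05843352315013011
stand [(0.19, [0.5235, 0.2255, 0.1352])]
handle_mid [(0.7, [0.4266, 0.2567, 0.1737]), (0.67, [0.5201, 0.2269, 0.1324])]
probe [(0.83, [0.426, 0.2536, -0.0053]), (0.43, [0.4489, 0.5248, 0.0001])]
handle_base [(0.81, [0.5234, 0.228, 0.0923]), (0.64, [0.4288, 0.2538, 0.1125]), (0.29, [0.5226, 0.2306, -0.0014])]
handle top px [255.14640394 183.80764977] 27.3083
origin [185 123]
```

View pics/prc.png

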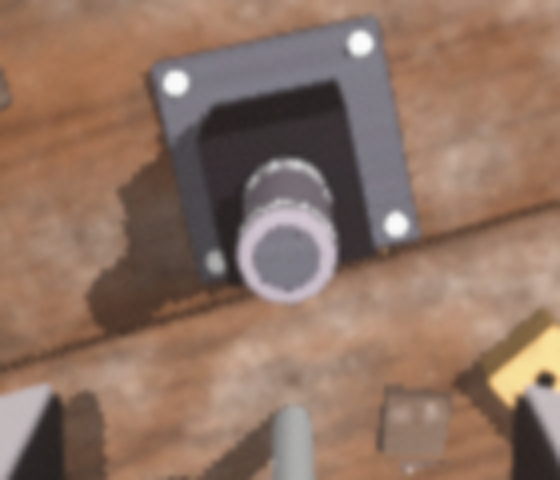

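Run:
```python
from h import *
k=np.load("pics/pr.npy",allow_pickle=True).item()
w=lambda p,z:on_plane(np.array(p,float)/4+[185,123],z,k)[:,:2]
print("top",w([(287,254.5),(237,254.5),(337,254.5)],.160).round(4).tolist(),"screws",w([(175,82),(360,43),(397,224),(215,262)],.010).mean(0))
P=.5*(w([(287,254.5)],.160)[0]+w([(175,82),(360,43),(397,224),(215,262)],.010).mean(0)); print(P)
r.move_l([*P,.20],vel=.15)
print("hit",r.move_l([*P,.1115],vel=.08,guard=6),telemetry.current_ee_pos())
gripper_to(0,20); print("open",telemetry.current_opening(),telemetry.current_wrist_force(),telemetry.current_t())
shot("wrist","pg"); shot("side","pgs")
```

```text
top [[0.5222, 0.2264], [0.5257, 0.2376], [0.5187, 0.2151]] screws [0.52132723 0.22657634]
[0.52176408 0.22646751]
hit False [0.52223143 0.22664334 0.11206884]
open 0.023819298668315583 [-0.08807155  1.09279661  0.95606991] 29.9667
```

Gripped at 23.8 mm, which matches the 24 mm handle. Lifting clear, crossing high, and hovering over the hole to check.

Run:
```python
from h import *
p=telemetry.current_ee_pos(); shot("wrist","pg")
r.move_l([p[0],p[1],.3215],vel=.15); print("open",telemetry.current_opening())
H=np.array([.4354,-.2129])
r.move_l([*H,.3215],vel=.22)
r.move_l([*H,.195],vel=.12)   # tip about .093, 14 mm above the bracket
r.hold(.3)
for c in ("wrist","scene","side"):
    im,k=shot(c,"hv_"+c); print(c,"tip px",project([*H,.0935],k),"hole px",project([*H,.079],k))
marks(["probe_tip","handle_base"],"scene"); marks(["probe_tip","handle_base"],"side")
print(telemetry.current_ee_pos(),telemetry.current_opening(),telemetry.current_t())
a=cv2.imread("pics/hv_scene.png")[190:290,280:380]; b=cv2.imread("pics/hv_side.png")
k=vision.get_calibration("side"); u=project([*H,.09],k)[0].astype(int); print(u); b=b[u[1]-45:u[1]+30,u[0]-37:u[0]+38]
cv2.imwrite("pics/hvc.png",np.hstack([cv2.resize(x,(400,400),interpolation=cv2.INTER_CUBIC) for x in (a,b)]))
```

```text
open 0.02364811836249455
wrist tip px [[255.31915531 188.60547972]] hole px [[255.36695028 184.82248491]]
scene tip px [[317.4519395  247.30135556]] hole px [[317.1491217  252.54435404]]
side tip px [[306.28809039 145.36800187]] hole px [[305.9990967  148.80237109]]
probe_tip [(0.88, [0.4246, 0.2561, -0.0006]), (0.57, [0.4339, -0.2135, 0.0915])]
handle_base [(0.77, [0.4283, 0.2598, 0.1087]), (0.74, [0.4349, -0.2145, 0.1724]), (0.56, [0.445, 0.5249, 0.1121])]
probe_tip [(0.9, [0.4479, 0.525, 0.0008]), (0.86, [0.4293, 0.259, 0.003]), (0.65, [0.4352, -0.2164, 0.0968])]
handle_base [(0.96, [0.4249, 0.2578, 0.1148]), (0.78, [0.4491, 0.5225, 0.1143]), (0.54, [0.4361, -0.2105, 0.1757]), (0.35, [0.4309, -0.2199, 0.2126])]
[ 0.43536617 -0.21289847  0.19497081] 0.02407978077770245 35.7
[306 146]
```

View pics/hvc.png

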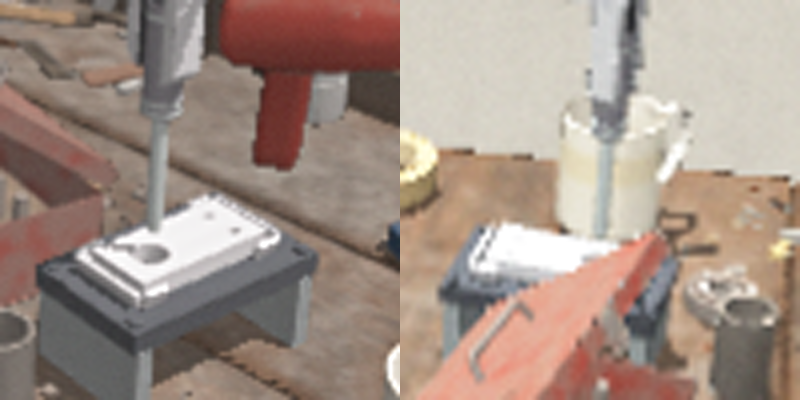

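The scene crop shows the tip at (155,230), just above the hole centre at (153,253), and the rod upright. In picture coordinates the tip-to-hole offset is (+0.5,−5.8) px, against (+0.3,−5.2) predicted for perfect centring. My 12 views are used, so the last check in depth is numerical, from the wrist picture.

Run:
```python
from h import *
g=cv2.imread("pics/hv_wrist.png",0)
for y in range(164,214,2): print(y,' '.join(f"{v//10:2d}" for v in g[y,232:282]))
k=np.load("pics/hv_wrist.npy",allow_pickle=True).item()
H=np.array([.4354,-.2129,0])
print(project([H+[0,0,z] for z in (.079,.0935,.11,.13)],k).round(1).tolist())
ang=np.linspace(0,2*np.pi,8,endpoint=False)
print("hole rim rows/cols",project([H+[.012*np.cos(a),.012*np.sin(a),.079] for a in ang],k).round(1).tolist())
```

```text
164 25 25 25 25 25 25 25 25 25 25 25 25 25 25 25 25 25 25 25 25 25 25 25 25 25 25 25 25 25 25 25 25 25 25 25 25 25 25 25 25 25 25 25 24 19 14 13 13 13 13
166 25 25 25 25 25 25 25 25 25 25 25 25 25 25 25 25 25 25 25 25 25 25 25 25 25 25 25 25 25 25 25 25 25 25 25 25 25 25 25 25 25 25 25 25 21 15 13 13 13 13
168 25 25 25 25 25 25 25 25 25 25 25 25 25 25 25 25 25 25 25 25 25 25 25 25 25 25 25 25 25 25 25 25 25 25 25 25 25 25 25 25 25 25 25 25 22 16 13 13 13 13
170 25 25 25 25 25 25 25 25 25 25 25 25 25 25 25 25 25 25 25 25 25 25 25 25 25 25 25 25 25 25 25 25 25 25 25 25 25 25 25 25 25 25 25 25 24 17 13 13 13 13
172 25 25 25 25 25 25 25 25 25 25 25 25 25 25 25 25 25 25 25 24 24 24 23 23 23 23 24 24 24 25 25 25 25 25 25 25 25 25 25 25 25 25 25 25 24 19 14 13 13 13
174 25 25 25 25 25 25 25 25 25 25 25 25 25 25 25 24 23 20 16 14 13 12 12 12 12 12 13 15 17 20 23 24 25 25 25 25 25 25 25 25 25 25 25 25 25 22 15 13 13 13
176 25 25 25 25 25 25 25 25 25 25 25 25 25 24 20 14 12 11 10 10 10 10 10 10 11 11 11 11 11 11 12 16 21 24 25 25 25 25 25 25 25 25 25 25 25 23 17 13 13 13
178 25 25 25 25 25 25 
[... 2262 characters left out ...]
5 25 25 25 25 25 25 25 25
208 10  8  9 13 18 20 22 24 25 24 23 18 17 17 17 17 15 14 12 12 11 11 11 11 11 12 12 12 12 12 12 13 13 17 19 19 17 17 20 22 24 24 24 24 24 24 24 23 23 23
210 13  9  8 15 23 25 25 25 24 20 16 17 16 12 11 10 10 10 11 11 11 11 11 11 11 11 11 11 11 12 12 11 12 12 12 13 15 17 18 19 19 21 22 22 23 23 22 23 23 22
212 18 12  9 13 22 24 24 22 17 15 15 13 10 10 10 10 10 10 10 11 11 11 11 11 11 11 11 11 11 12 11 12 11 11 11 11 11 12 14 18 20 20 21 22 23 23 23 23 23 23
[[255.4, 184.8], [255.3, 188.6], [255.3, 193.4], [255.2, 200.0]]
hole rim rows/cols [[251.6, 172.7], [243.9, 178.9], [243.1, 188.5], [249.4, 195.8], [259.1, 196.7], [266.7, 190.7], [267.7, 181.1], [261.5, 173.6]]
```

From the wrist picture, the hole centre is at (255.0,185.5) and the tip at (256.3,189.2). The row offset matches the prediction. The column is about 1.2 mm off along the jaws, so I'll correct that and lower slowly.

Run:
```python
from h import *
T=np.array([.4357,-.2119])
r.move_l([*T,.195],vel=.03); r.hold(.3)
print("hit",r.move_l([*T,.1295],vel=.03,guard=4)); r.hold(.5)
print(telemetry.current_ee_pos(),telemetry.current_opening(),telemetry.current_wrist_force(),telemetry.current_t())
shot("wrist","fin"); shot("scene","fins")
g=cv2.imread("pics/fin.png",0); k=np.load("pics/fin.npy",allow_pickle=True).item()
H=[.4354,-.2129,.079]; print(project([H,[*T,.079]],k))
c0=int(project(H,k)[0,0])-24; y0=int(project(H,k)[0,1])
for y in range(y0-16,y0+18,2): print(y,c0,' '.join(f"{v//10:2d}" for v in g[y,c0:c0+50]))
marks(["handle_base","bracket"],"scene")
```

```text
hit False
[ 0.43569643 -0.21191262  0.12951336] 0.024003429935955153 [ 0.07417591 -0.52465515 -0.41021873] 39.0833
[[256.63167584 205.19510417]
 [255.21409285 205.20177155]]
189 232 25 25 25 25 25 25 25 25 25 25 25 25 25 25 25 25 25 25 25 25 25 24 24 24 24 24 24 24 24 25 25 25 25 25 25 25 25 25 25 25 25 25 25 25 25 25 25 25 25 25
191 232 25 25 25 25 25 25 25 25 25 25 25 25 25 25 25 24 23 22 20 18 17 16 16 16 15 15 15 15 16 17 19 21 23 24 25 25 25 25 25 25 25 25 25 25 25 25 25 25 25 25
193 232 25 25 25 25 25 25 25 25 25 25 25 25 24 23 20 16 13 11 12 13 14 15 15 15 15 14 14 13 12 12 12 12 13 16 20 23 24 25 25 25 25 25 25 25 25 25 25 25 25 25
195 232 25 25 25 25 25 25 25 25 25 25 24 23 19 14 11 10 10 10 11 13 14 15 16 17 17 17 17 16 14 12 11 11 10 10 11 14 19 23 25 25 25 25 25 25 25 25 25 25 25 25
197 232 25 25 25 25 25 25 25 25 25 24 21 15 11 10 11 10 10 10 12 13 14 15 16 17 17 17 17 17 17 15 13 11 10 10 10 10 11 16 22 24 25 25 25 25 25 25 25 25 25 25
199 232 25 25 25 25 25 25 25 25 24 21 14 10 10 10 10 10 10 10 11 13 14 15 16 17 17 17 17 17 17 17 15 12 10 10  9 10 10 10 14 21 24 25 25
[... 1322 characters left out ...]
9  9 10 10 10 10 10 10 11 11 11 11 11 11 11 11 11 11 12 12 12 12 12 12 12 12 12 12 11 11 11 11 14 18 22 24 25 25 25 25 25
219 232 18 18 18 18 18 17 14 10  9  9  9 10 10 10 10 10 10 11 11 11 11 11 11 11 11 12 12 12 12 12 11 12 11 12 12 12 11 11 11 11 11 11 12 18 23 24 25 24 23 22
221 232 17 14 13 14 17 17 13  9  9  9  9  9 10 10 10 10 10 11 11 11 11 11 11 11 11 11 11 11 12 12 12 12 12 11 11 11 11 11 11 11 11 10 10 16 22 23 21 20 18 18
handle_base [(0.58, [0.4357, -0.2099, 0.1061]), (0.57, [0.4249, 0.2574, 0.1123]), (0.56, [0.4459, 0.522, 0.111]), (0.51, [0.4392, -0.2153, 0.0804])]
bracket [(0.76, [0.4583, -0.2129, 0.0656]), (0.61, [0.6818, 0.1955, -0.0047]), (0.57, [0.4379, -0.2108, 0.1041])]
```

The rod sits within about 0.6 mm of the hole centre along the jaws. Forces are free and the handle base is at about 0.106 m. Handing in.

```bash
python3 -c "
from h import *
print(np.abs(telemetry.current_dq()).max(),telemetry.current_opening(),telemetry.current_t()); r.sign_off()"
```

```text
0.001960172165002272 0.02386309015878609 39.2833
the job is handed in; nothing more can be done
```

The bracket is in the nest and released. I handed the job in at about 39 s of the 64 s, with the probe held upright and still in the bracket's hole. The sign-off gives no verdict.

**What I did**
- **Bracket:** I laid it in the nest and let go while the probe was still in its stand. Contact came at the expected deck height. From above, the bracket sat inside all the nest walls, with its hole about 1.6 mm from where I had measured the bore.
- **Probe:** I took the one in the black stand; the two taller, free-standing probes are look-alikes. I carried it high over the red box and hovered above the hole. After correcting a 1.2 mm offset, I lowered it until the tip was at an estimated z of 0.028 m. That is about 22 mm below the deck's underside. The handle base is about 29 mm above the bracket.

**Last checks**
- The rod was about 0.6 mm from the hole centre along the jaw direction.
- The other direction matched the prediction at hover and was not measured again after lowering.
- The guard did not trip on the way down, and the wrist force stayed within about 0.5 N.
- The jaws held the handle at 23.9 mm, and the joints were at rest.

**What failed or disagreed**
- **First grasp missed:** the fingers closed above the bracket without touching it. A touch on the worktop showed the fingertips about 4 mm behind the TCP, not 25 mm ahead as stated. I used the measured height from then on.
- **Networks:** their positions scattered by 3–5 mm, so I relied on my own pixel measurements. They also reported false or look-alike bracket and probe detections.
- **Viewer limit:** I had used all 12 picture views, so the final centring check was made from pixel values only.
- **Bystanders:** I did not measure the brass block or the angle piece again at the end. No move was planned near them.

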